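# Restock the collage table's paint rack from the carrying caddy

## Robot

A 7-joint arm with a two-finger parallel gripper is mounted at the origin on the work surface. World frame = base frame: x ahead of the robot, y to its left, z up, the work surface at z = 0. Lengths are in m, angles in rad, forces in N, time in s.
With the tool pointing down it reaches from about 0.4 to 0.875 m from the base axis. Payload 4.4 kg.
Tool frame: the origin (TCP) lies on the mounting face of the last link; the fingertips stand 173 mm ahead of it and the grasp point (between the pads) lies 155 mm ahead of it; z points along the fingers, y is the line along which they close (so a half turn about z gives the same grasp; the last joint's range is limited). The gripper opens to 85 mm and grips with 20 to 120 N. Pads are 22 mm wide; open, the fingers measure 114 mm over their backs; the gripper's body (76 mm by 85 mm) begins 54 mm behind the grasp point. The pads swing forward as they close: fully open they stand 13 mm farther back than shut.
Start: joints at [1.057, 0.628, 0.038, 1.517, -0.027, 0.996, -0.02], TCP at [0.281, -0.586, 0.405] pointing down, gripper open.
Joint ranges: [-3.06, 3.06], [-0.37, 2.12], [-1.25, 1.32], [0.18, 2.47], [-1.1, 4.24], [0.23, 1.98], [-2.94, 2.94]. Speed limits (rad/s): [2.57, 2.57, 3.14, 3.14, 3.14, 3.14, 3.14].

## Interface

Orientations are given as a rotation vector (axis times angle).
In Python, from cell import status, cams, bot, finder gives the robot as it stands.
- The arm moves only by the shell command python3 -m pendant 'ROWS' [FORCE]. ROWS is JSON, a list of rows, each a list of 3 entries, a list of its own where there are three numbers: the turn, a rotation vector about the tool's x, y, z each as a share of 2 rad, from -1 to 1, then the shift along the tool's x, y, z each as a share of 0.5 m, from -1 to 1, then the gripper's target within -1 to 1 (fully open at 1, half-way at 0, shut at -1). In form: [[[ax, ay, az], [tx, ty, tz], fingers], ...]. A call has 1 to 12 rows; each row is the pose to reach, as a shift and turn from the pose commanded when the call began, along the tool's axes at that moment; what a row does not reach only later rows make up. A row lasts 1/10 s, in which the tool goes at most 50 mm and 8.59 degrees, less where a joint would pass 70% of its speed; a pose out of reach is approached as far as the arm can. A call with a number of a shift or a turn outside -1 to 1 is refused whole. A call with a gripper value outside its range is refused whole. The fingers move at their own pace and stop on an object; FORCE is the grip in N (left out, the last holds). Time passes only in rows, so rows that repeat a pose let the fingers close. It gives the time, the measured TCP pose, the force, the opening and the grip force at its end, in the units of the state.
- status.observe(): the state, without advancing time (a new reading comes with each control period).
- cams.get_image(name): name is "scene" or "top" or "wrist"; returns a dict with "img" (480x640x3 uint8, red, green, blue), "vfov" (degrees; the focal length in pixels is half the picture's height over the tangent of half this angle, whatever the lens; pixels are square), "cx", "cy" (the principal point, pixels), "xyz" and "orientation" of the camera in the world; the wrist camera has in their place "hand_eye" (4x4, takes a point from camera to tool coordinates, whose origin is the TCP and whose axes are the flange's). Camera axes: x right, y down, z forward; pixel columns grow to the right and rows downward; lengths in m; the calibration is good to about 2 mm. A picture is of the moment at which its call begins: read the wrist's pose just before it. There is no depth.
- bot.job_done(): hands the job in; it is judged then, once.
Trained networks look in a picture, given as the dict that the camera call returned (one of the last four; its "shot" number tells which), for a name from the list of things; names that differ only in an ending like _2 or _b are one class to them, and where a whole thing is asked for, a point or a joint stands for the part that bears it (a point fixed in the world has none). Each returns a list of dicts, best first, with "p" (0 to 1); they miss things now and then, are a little off and sometimes report something else, mostly with a low value. They report only what shows in the picture. A call takes as long as a camera call.
- finder.masks_of(picture, label): "mask" (480x640 bool, what is visible of it) and "bbox" ([left, top, right, bottom] in pixels, round what is visible of it).
The state is a dict: "t": time; "q": joint angles; "joint_vel": joint speeds; "joint_efforts": joint torques, N m; "ee_pos": TCP position; "tool_rot": TCP orientation; "wrist_force": force on the tool from outside, world axes, zero at the start; "moment": the same for the moment, N m; "gripper_width": finger opening in m; "grasp_force": force on a finger pad.
Only numpy, scipy, OpenCV 4.12 (cv2) and the standard library are available. Lean on these libraries where they do the work, as an engineer would, in place of code of your own. Each camera call takes 0.05 s, during which the arm holds its last target. There are 200 camera calls.

## Task

Unload the plywood carrying caddy: take the four paint bottles out and stand each in the rack holder of its own colour, upright and all the way down in the well. Set the bottles down rather than dropping them, don't tip any over, and leave the paper cup and the glue stick standing where they are.

Things in the scene. Friction and masses are not known exactly. Their poses are not given: they have to be found in the camera images.
- paint_red: red upright round paint bottle, white label band, red cap: 40 mm diameter to 84 mm up, then neck and cap 27 mm wide to the top at 110 mm; 0.1 to 0.21 kg. Origin: centre of its foot, z up, yaw means nothing. At the start it is in one of 4 square compartments of a fixed plywood caddy (as are the others): floor 6 mm over the table, dividers 40, long walls 45, end walls 80 mm high.
- paint_yellow: yellow upright round paint bottle, white label band, yellow cap: 40 mm diameter to 84 mm up, then neck and cap 27 mm wide to the top at 110 mm; 0.1 to 0.21 kg. Origin: centre of its foot, z up, yaw means nothing. The caddy's 4 compartments (65 mm square) are in one straight row, 70 mm between centres: the line through the bottles gives its direction.
- paint_blue: blue upright round paint bottle, white label band, blue cap: 40 mm diameter to 84 mm up, then neck and cap 27 mm wide to the top at 110 mm; 0.1 to 0.21 kg. Origin: centre of its foot, z up, yaw means nothing. Grip it 70 to 75 mm above the foot, fingers closing across the row, where both sides are free; lift straight up.
- paint_green: green upright round paint bottle, white label band, green cap: 40 mm diameter to 84 mm up, then neck and cap 27 mm wide to the top at 110 mm; 0.1 to 0.21 kg. Origin: centre of its foot, z up, yaw means nothing. Its neighbours in the caddy stand about 70 mm away, within 10 mm of their compartments' centres.
- holder_red: red fixed plastic holder block, 68 x 68 mm, 34 high, with a round well 57 mm wide, open on top, floor 8 mm above the origin. Origin: centre of its underside, 3 mm above the table; z up, y along the row of holders, x across it. All 4 holders sit side by side, 70 mm between centres, in a grey steel channel 80 mm wide, nothing tall beside it.
- holder_yellow: yellow fixed plastic holder block, 68 x 68 mm, 34 high, with a round well 57 mm wide, open on top, floor 8 mm above the origin. Origin: centre of its underside, 3 mm above the table; z up, y along the row of holders, x across it. A bottle fully home has its foot 8 mm above this origin.
- holder_blue: blue fixed plastic holder block, 68 x 68 mm, 34 high, with a round well 57 mm wide, open on top, floor 8 mm above the origin. Origin: centre of its underside, 3 mm above the table; z up, y along the row of holders, x across it. Neighbouring holders' centres are 70 mm away.
- holder_green: green fixed plastic holder block, 68 x 68 mm, 34 high, with a round well 57 mm wide, open on top, floor 8 mm above the origin. Origin: centre of its underside, 3 mm above the table; z up, y along the row of holders, x across it. Close the fingers along x here, clear of neighbouring bottles.
- cup: white empty paper cup, 74 mm across the rim, 88 mm high, very light, standing on the table. Origin at the centre of its foot, z up. A bystander.
- glue_stick: glue stick, white with a purple band and purple cap, 29 mm in diameter, 98 mm high, standing on end on the table. Origin at the centre of its foot, z up. A bystander.

How it is judged:
At the end, for the whole second after the job is handed in: Each of the four bottles stands in the holder of its own colour: its foot within 13 mm of the holder's centre line and within 5 mm of the height of fully home, leaning less than about 6 degrees, at rest and released; the cup and the glue stick stand upright within 30 mm of where they were (horizontal distance between paint_red and holder_red below 0.013 m and z of paint_red in the frame of holder_red between 0.003 and 0.013 m and angle between each of paint_red, paint_yellow, paint_blue, paint_green, cup, glue_stick's own z axis and vertical below 0.1 rad and linear speed of each of paint_red, paint_yellow, paint_blue, paint_green below 0.02 m/s and angular speed of each of paint_red, paint_yellow, paint_blue, paint_green below 0.2 rad/s and horizontal distance between paint_yellow and holder_yellow below 0.013 m and z of paint_yellow in the frame of holder_yellow between 0.003 and 0.013 m and horizontal distance between paint_blue and holder_blue below 0.013 m and z of paint_blue in the frame of holder_blue between 0.003 and 0.013 m and horizontal distance between paint_green and holder_green below 0.013 m and z of paint_green in the frame of holder_green between 0.003 and 0.013 m and distance of each of cup, glue_stick from where it was at the start of the episode below 0.03 m); the robot touches nothing.
It fails at once if a paint bottle is tipped over (leans more than 40 degrees) (angle between any of paint_red, paint_yellow, paint_blue, paint_green's own z axis and vertical above 0.7 rad).
It fails at once if a bottle is dropped or thrown into its holder (still faster than 0.8 m/s within 25 mm of the well's floor) ((horizontal distance between paint_red and holder_red below 0.03 m and z of paint_red in the frame of holder_red below 0.033 m and linear speed of paint_red above 0.8 m/s) or (horizontal distance between paint_yellow and holder_yellow below 0.03 m and z of paint_yellow in the frame of holder_yellow below 0.033 m and linear speed of paint_yellow above 0.8 m/s) or (horizontal distance between paint_blue and holder_blue below 0.03 m and z of paint_blue in the frame of holder_blue below 0.033 m and linear speed of paint_blue above 0.8 m/s) or (horizontal distance between paint_green and holder_green below 0.03 m and z of paint_green in the frame of holder_green below 0.033 m and linear speed of paint_green above 0.8 m/s)).
It fails at once if the paper cup or the glue stick is shifted by more than 30 mm or knocked over (distance of any of cup, glue_stick from where it was at the start of the episode above 0.03 m or angle between any of cup, glue_stick's own z axis and vertical above 0.3 rad).
It also fails if it takes over 109 s, if anything falls off the work surface, if the arm or the gripper's body presses on something with over 40 N, if the wrist force passes 120 N, or if a joint passes its speed limit or range.

## Working session

There is one attempt and no reset: what is moved stays moved. The work goes in short steps, Python scripts to look and compute and a shell command to move; the robot and the scene stay as the last step left them, time stands still between calls to the robot, and variables do not carry over. Pictures are saved under pics/ and viewed, at most 14 in all, crops included, and the job is handed in when it is done.

```bash
ls; mkdir -p pics; python3 - <<'E'
from cell import status,cams,finder
import cv2,numpy as np
s=status.observe()
print({k:np.round(v,3).tolist() for k,v in s.items()})
ims=[]
for n in ["top","scene"]:
    p=cams.get_image(n); print(n,p["vfov"],p["cx"],p["cy"],p["xyz"],p["orientation"],p["shot"])
    cv2.imwrite(f"pics/{n}0.png",p["img"][:,:,::-1])
E
```

```text
pics
{'t': 0.0, 'q': [1.057, 0.629, 0.038, 1.518, -0.027, 0.996, -0.02], 'joint_vel': [0.001, -0.0, -0.001, -0.001, 0.0, 0.001, -0.0], 'joint_efforts': [-0.0, -56.341, 1.226, -19.344, 0.011, 0.011, -0.0], 'ee_pos': [0.281, -0.586, 0.404], 'tool_rot': [-3.061, -0.697, 0.001], 'wrist_force': [0.101, -0.069, -0.009], 'moment': [-0.027, 0.028, 0.039], 'grasp_force': 0.0, 'gripper_width': 0.085}
top 53.65697575827093 317.73737109061057 238.16168351894922 [ 3.84287862e-01 -8.11670163e-04  9.52069789e-01] [-2.14721299  2.09944241 -0.20270356] 1
scene 50.54191686624871 319.3383458706898 242.39050264482177 [1.35167404 0.08172752 0.7444179 ] [-1.62699439 -1.8307142   0.79873786] 2
```

View pics/top0.png

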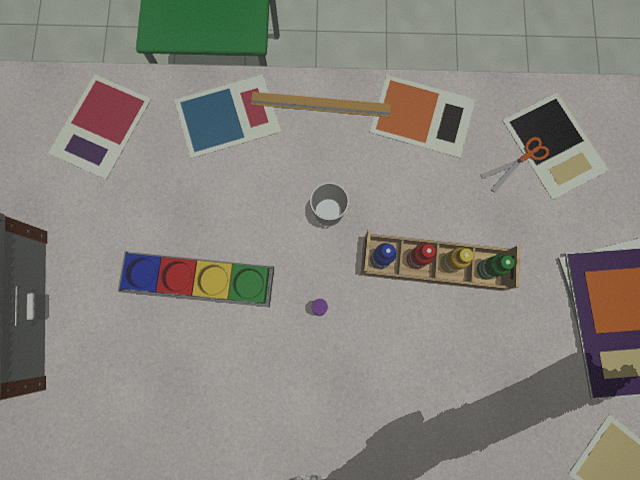

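View pics/scene0.png

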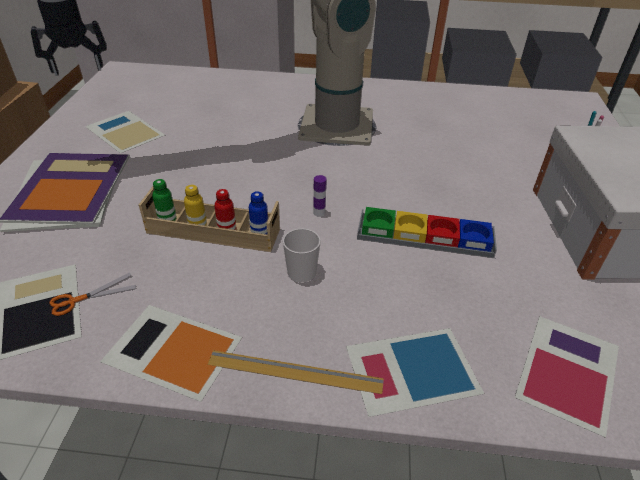

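```bash
cat > h.py <<'E'
import numpy as np,cv2
from scipy.spatial.transform import Rotation as R
from scipy.optimize import least_squares
from cell import status,cams,finder
C=["red","yellow","blue","green"]
def cam(p,s=None):
    f=240/np.tan(np.radians(p["vfov"])/2)
    if "hand_eye" in p:
        T=np.eye(4);T[:3,:3]=R.from_rotvec(s["tool_rot"]).as_matrix();T[:3,3]=s["ee_pos"]
        T=T@np.array(p["hand_eye"]);Rm,t=T[:3,:3],T[:3,3]
    else: Rm,t=R.from_rotvec(p["orientation"]).as_matrix(),np.array(p["xyz"])
    return lambda P:(lambda q:np.c_[p["cx"]+f*q[:,0]/q[:,2],p["cy"]+f*q[:,1]/q[:,2]])((np.atleast_2d(P)-t)@Rm)
a=np.linspace(0,2*np.pi,24,endpoint=False);ring=np.c_[np.cos(a),np.sin(a)]
def cyl(lst): return np.vstack([np.c_[ring*r,np.full(24,z)] for r,z in lst])
BOT=cyl([(.02,0),(.02,.084),(.0135,.11)])
CUP=cyl([(.037,.088),(.026,0)]);GLUE=cyl([(.0145,0),(.0145,.098)])
sq=np.array([[1,1],[1,-1],[-1,-1],[-1,1]])*.034
def box(yaw):
    c,s=np.cos(yaw),np.sin(yaw);q=sq@np.array([[c,s],[-s,c]])
    return np.vstack([np.c_[q,np.zeros(4)],np.c_[q,np.full(4,.034)]])
def fit(pr,mod,z,bb,x0):
    """xy such that the model's outline box matches bb"""
    def res(v):
        q=pr(mod+[v[0],v[1],z]);m=np.r_[q.min(0),q.max(0)];return m-bb
    r=least_squares(res,x0,loss="soft_l1",x_scale=.1);return r.x,res(r.x)
E
cat > m1.py <<'E'
from h import *
for n in ["top","scene"]:
    p=cams.get_image(n);pr=cam(p)
    for lab,mod,z in [(f"paint_{c}",BOT,.006) for c in C]+[(f"holder_{c}",box(-.07),.003) for c in C]+[("cup",CUP,0),("glue_stick",GLUE,0)]:
        d=finder.masks_of(p,lab)
        if not d: print(n,lab,"none");continue
        x,r=fit(pr,mod,z,np.array(d[0]["bbox"],float),[.45,0]);print(n,lab,round(d[0]["p"],2),np.round(x,4),np.round(r,1))
E
python3 m1.py
```

```text
top paint_red 0.83 [ 0.5245 -0.1939] [-0.7  0.3  0.6 -0.3]
top paint_yellow 0.73 [ 0.5216 -0.2716] [ 0.7  0.5 -0.6 -0.5]
top paint_blue 0.81 [ 0.5255 -0.1267] [-0.1  1.6  0.1 -2.2]
top paint_green 0.77 [ 0.508  -0.3376] [-1.1 -0.7  0.9  0.7]
top holder_red 0.68 [0.4752 0.2723] [-1.7  0.1  2.2 -0.1]
top holder_yellow 0.73 [0.4747 0.274 ] [-0.8  0.4  0.9 -0.4]
top holder_blue 0.8 [0.4845 0.3424] [-1.5  0.7  1.7 -0.7]
top holder_green 0.68 [0.4698 0.1326] [-1.6  1.9  1.9 -2.1]
top cup 0.73 [ 0.6151 -0.0238] [-0.3  1.1  0.3 -1.3]
top glue_stick 0.54 [ 0.4196 -0.0072] [-2.8 -1.7  2.8  2.9]
scene paint_red 0.92 [ 0.5115 -0.2012] [ 0.1 -3.7 -0.1  2.1]
scene paint_yellow 0.97 [ 0.4975 -0.2682] [ 0.  -2.1 -0.   1.6]
scene paint_blue 0.61 [ 0.5041 -0.1283] [ 0.6 -3.9 -0.7  2.5]
scene paint_green 0.56 [ 0.4908 -0.3449] [-1.3 -2.7  1.5  1.5]
scene holder_red 0.8 [0.4749 0.2729] [ 0.3 -3.1 -0.3  1.8]
scene holder_yellow 0.78 [0.4671 0.1994] [-0.2 -1.8  0.2  1.2]
scene holder_blue 0.79 [0.4814 0.3453] [ 0.9 -0.3 -0.8  0.3]
scene holder_green none
scene cup 0.95 [ 0.6165 -0.0214] [ 0.2  1.1 -0.2 -0.9]
scene glue_stick 0.55 [ 0.4245 -0.0012] [-2.8  0.7  1.9 -0.7]
```

```bash
python3 -m pendant '[[[0,0,-0.526],[0.70,-0.444,-0.09],1],[[0,0,-0.526],[0.70,-0.444,-0.09],1],[[0,0,-0.526],[0.70,-0.444,-0.09],1],[[0,0,-0.526],[0.70,-0.444,-0.09],1],[[0,0,-0.526],[0.70,-0.444,-0.09],1],[[0,0,-0.526],[0.70,-0.444,-0.09],1],[[0,0,-0.526],[0.70,-0.444,-0.09],1],[[0,0,-0.526],[0.70,-0.444,-0.09],1],[[0,0,-0.526],[0.70,-0.444,-0.09],1],[[0,0,-0.526],[0.70,-0.444,-0.09],1],[[0,0,-0.526],[0.70,-0.444,-0.09],1]]' 60
cat > look.py <<'E'
import sys
from h import *
s=status.observe();p=cams.get_image("wrist");pr=cam(p,s)
cv2.imwrite("pics/"+sys.argv[1]+".png",p["img"][:,:,::-1])
M=R.from_rotvec(s["tool_rot"]).as_matrix();print(np.round(s["t"],2),np.round(s["ee_pos"],4),np.round(s["q"],2),"tool y",np.degrees(np.arctan2(M[1,1],M[0,1])).round(2),"tool z",M[:,2].round(3))
for lab in sys.argv[2:]:
    mod,z=(BOT,.006) if "paint" in lab else (box(-.07),.003)
    for d in finder.masks_of(p,lab)[:2]:
        x,r=fit(pr,mod,z,np.array(d["bbox"],float),s["ee_pos"][:2]);print(lab,round(d["p"],2),np.round(d["bbox"]),np.round(x,4),np.round(r,1))
E
python3 look.py w1 paint_red paint_yellow paint_blue paint_green
```

```text
t: 2.3
ee_pos: [0.5005, -0.2349, 0.4496]
tool_rot: [2.299, 2.141, -0.002]
wrist_force: [-0.3, 0.6, -0.1]
gripper_width: 0.0854
grasp_force: 0.0
2.3 [ 0.5005 -0.2349  0.4496] [ 0.58  0.45 -0.28  1.73  0.15  0.98  0.17] tool y -4.08 tool z [-0.001 -0.001 -1.   ]
paint_red 0.82 [322. 141. 368. 190.] [ 0.5258 -0.2001] [-0.6 -2.8  0.5  1.5]
paint_yellow 0.94 [318. 202. 362. 265.] [ 0.5178 -0.2647] [ 0.2 -1.9 -0.2  1. ]
paint_blue 0.9 [316.  47. 366. 104.] [ 0.5264 -0.1265] [-0.3 -0.3  0.3  0.4]
paint_green 0.74 [315. 267. 356. 343.] [ 0.5095 -0.3413] [-0.3 -1.8  0.3  1.1]
```

View pics/w1.png

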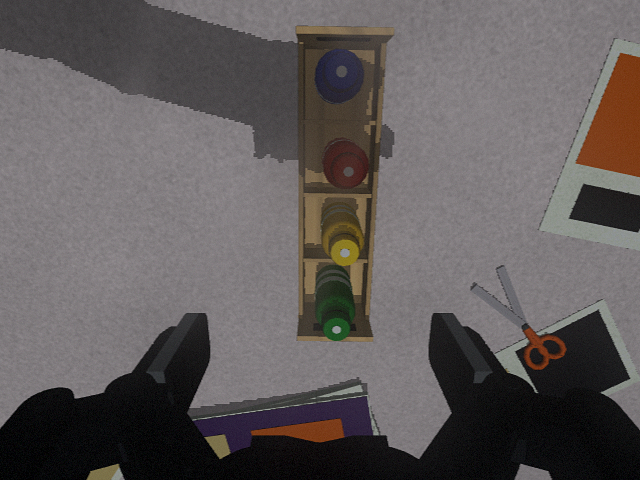

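```bash
python3 - <<'E'
from h import *
s=status.observe();p=cams.get_image("wrist");pr=cam(p,s)
for c,uv in dict(blue=(341,71),red=(348,171),yellow=(345,252),green=(336.5,329)).items():
    r=least_squares(lambda v:pr([[v[0],v[1],.116]])[0]-uv,[.5,-.2]);print(c,r.x.round(4),pr([[*r.x,.116],[*r.x,.006]]).round())
E
```

```text
blue [ 0.5245 -0.1269] [[341.  71.]
 [335.  83.]]
red [ 0.5261 -0.1992] [[348. 171.]
 [340. 156.]]
yellow [ 0.5203 -0.2665] [[345. 252.]
 [338. 218.]]
green [ 0.5089 -0.3395] [[336. 329.]
 [332. 279.]]
```

```bash
cat > go.py <<'E'
import sys
from h import *
s=status.observe();M=R.from_rotvec(s["tool_rot"]).as_matrix()
for a in sys.argv[1:]:
    d=np.array(eval(a))-s["ee_pos"];print(a,(M.T@d/.5).round(3))
E
python3 -m pendant '[[[0,0,0],[0.219,0.034,0],1],[[0,0,0],[0.219,0.034,0],1],[[0,0,0],[0.219,0.034,0],1],[[0,0,0],[0.219,0.034,0.2],1],[[0,0,0],[0.219,0.034,0.3],1],[[0,0,0],[0.219,0.034,0.38],1],[[0,0,0],[0.219,0.034,0.437],1],[[0,0,0],[0.219,0.034,0.437],1],[[0,0,0],[0.219,0.034,0.437],1]]' 60
python3 look.py w2
```

```text
t: 3.5
ee_pos: [0.5242, -0.1267, 0.2282]
tool_rot: [-2.296, -2.137, 0.006]
wrist_force: [-0.9, 0.6, 0.1]
gripper_width: 0.0854
grasp_force: 0.0
3.5 [ 0.5242 -0.1267  0.2282] [ 0.31  0.74 -0.19  1.96  0.29  0.47 -0.16] tool y -4.1 tool z [-0.006  0.001 -1.   ]
```

View pics/w2.png

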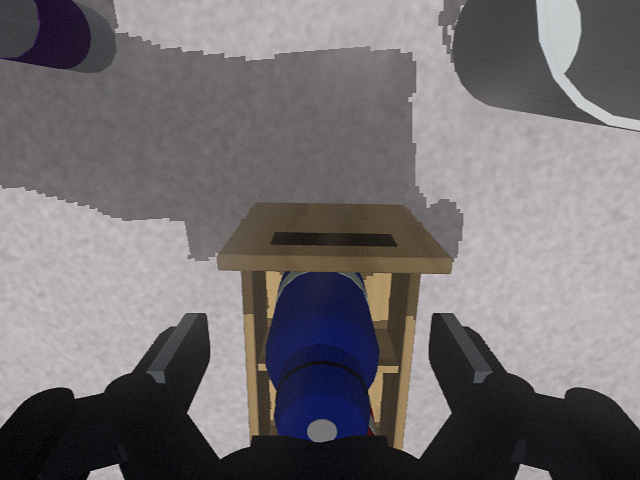

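The blue bottle sits centred between the open fingers (cap at 321,430) and the fingers are clear of the walls. I'll close and lift.

```bash
python3 -m pendant '[[[0,0,0],[0,0,0],-1],[[0,0,0],[0,0,0],-1],[[0,0,0],[0,0,0],-1],[[0,0,0],[0,0,0],-1],[[0,0,0],[0,0,0],-1],[[0,0,0],[0,0,0],-1],[[0,0,0],[0,0,-0.05],-1],[[0,0,0],[0,0,-0.12],-1],[[0,0,0],[0,0,-0.22],-1],[[0,0,0],[0,0,-0.32],-1],[[0,0,0],[0,0,-0.36],-1],[[0,0,0],[0,0,-0.36],-1]]' 60
python3 go.py '[.483,.343,.41]' '[.4555,.1595,.41]'
```

```text
t: 4.75
ee_pos: [0.5263, -0.1263, 0.4152]
tool_rot: [2.294, 2.136, 0.007]
wrist_force: [0.5, -0.5, -2.9]
gripper_width: 0.0387
grasp_force: 60.8
[.483,.343,.41] [ 0.93  -0.153  0.008]
[.4555,.1595,.41] [ 0.56  -0.182  0.008]
```

```bash
python3 -m pendant '[[[0,0,0],[0.05,-0.01,0],-1],[[0,0,0],[0.13,-0.03,0],-1],[[0,0,0],[0.7,-0.115,0],-1],[[0,0,0],[0.7,-0.115,0],-1],[[0,0,0],[0.7,-0.115,0],-1],[[0,0,0],[0.7,-0.115,0],-1],[[0,0,0],[0.7,-0.115,0],-1],[[0,0,0],[0.7,-0.115,0],-1],[[0,0,0],[0.7,-0.115,0],-1],[[0,0,0],[0.7,-0.115,0],-1],[[0,0,0],[0.7,-0.115,0],-1]]'
python3 look.py w3 holder_red holder_yellow holder_blue holder_green
```

```text
t: 5.85
ee_pos: [0.493, 0.2254, 0.41]
tool_rot: [2.3, 2.139, -0.005]
wrist_force: [-0.2, 0.4, -2.2]
gripper_width: 0.0387
grasp_force: 60.7
5.85 [0.493  0.2254 0.41  ] [-0.25  0.48 -0.33  1.81  0.2   0.89 -0.75] tool y -4.16 tool z [-0.002 -0.002 -1.   ]
holder_red 0.83 [260. 115. 339. 194.] [0.4798 0.2715] [-0.7 -0.4  0.7  0.5]
holder_red 0.37 [255.  23. 340. 110.] [0.4843 0.3414] [-0.9 -0.9  0.9  2.2]
holder_yellow 0.85 [263. 192. 338. 265.] [0.4745 0.2007] [-0.1 -1.8  0.1  2.3]
holder_blue 0.66 [253.  21. 336. 112.] [0.482 0.342] [-1.8 -0.2  1.8  0.4]
holder_green 0.7 [264. 266. 280. 297.] [0.4531 0.1236] [-13.9  -2.   40.8  41.3]
holder_green 0.31 [258. 114. 340. 194.] [0.4799 0.2722] [ 0.8  0.5 -0.8 -0.6]
```

View pics/w3.png

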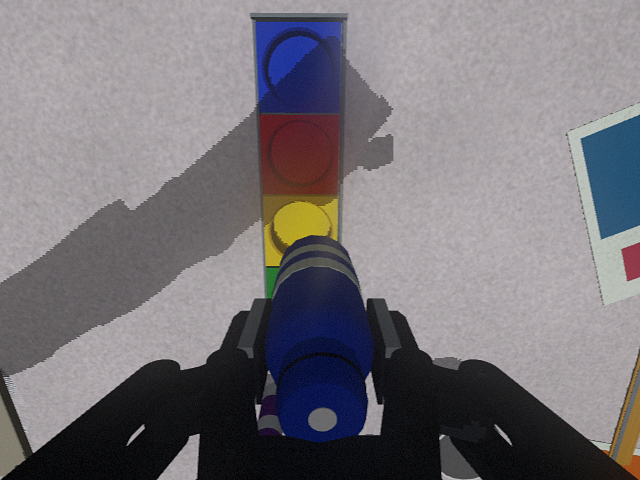

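The image shows the rack row ahead: blue well at (300,65), red at (300,152), yellow at (302,225). The fits agree with a 70 mm pitch and the bottle is held upright. Next I place it in blue.

```bash
python3 -m pendant '[[[0,0,0],[0.23,-0.034,0],-1],[[0,0,0],[0.23,-0.034,0],-1],[[0,0,0],[0.23,-0.034,0],-1],[[0,0,0],[0.23,-0.034,0],-1],[[0,0,0],[0.23,-0.034,0.08],-1],[[0,0,0],[0.23,-0.034,0.16],-1],[[0,0,0],[0.23,-0.034,0.22],-1],[[0,0,0],[0.23,-0.034,0.26],-1],[[0,0,0],[0.23,-0.034,0.29],-1],[[0,0,0],[0.23,-0.034,0.32],-1],[[0,0,0],[0.23,-0.034,0.336],-1],[[0,0,0],[0.23,-0.034,0.336],-1]]'
python3 look.py w4; python3 go.py '[.4845,.3415,.2375]'
```

```text
t: 7.3
ee_pos: [0.4842, 0.3424, 0.2425]
tool_rot: [2.299, 2.141, -0.002]
wrist_force: [-0.1, -0.0, -2.5]
gripper_width: 0.0385
grasp_force: 60.8
7.3 [0.4842 0.3424 0.2425] [-0.51  0.77 -0.25  1.8   0.31  0.61 -1.02] tool y -4.09 tool z [-0.001 -0.001 -1.   ]
[.4845,.3415,.2375] [-0.003  0.     0.012]
```

View pics/w4.png

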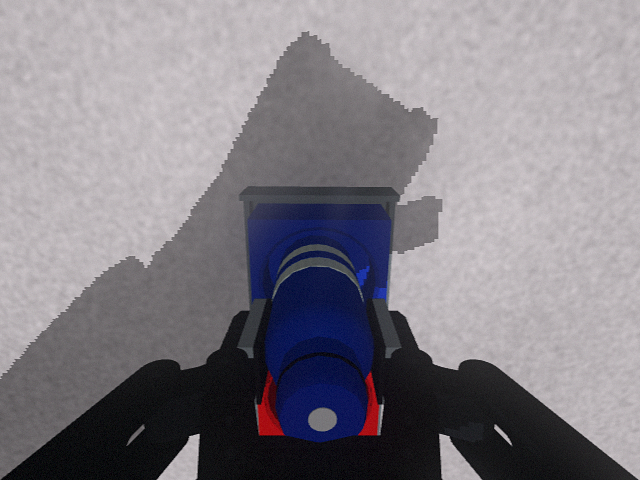

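The bottle is in the blue well with nothing touching (well edge visible round the label). I'll lower the last 6 mm, release and rise.

```bash
python3 -m pendant '[[[0,0,0],[0,0,0.006],-1],[[0,0,0],[0,0,0.013],-1],[[0,0,0],[0,0,0.013],-1],[[0,0,0],[0,0,0.013],-1]]'
python3 -m pendant '[[[0,0,0],[0,0,0],0.2],[[0,0,0],[0,0,0],1],[[0,0,0],[0,0,0],1],[[0,0,0],[0,0,0],1],[[0,0,0],[0,0,0],1],[[0,0,0],[0,0,-0.06],1],[[0,0,0],[0,0,-0.16],1],[[0,0,0],[0,0,-0.26],1],[[0,0,0],[0,0,-0.36],1],[[0,0,0],[0,0,-0.4],1],[[0,0,0],[0,0,-0.4],1]]'
python3 look.py w5 paint_blue; python3 go.py '[.5255,-.1,.43]'
```

```text
t: 7.75
ee_pos: [0.4846, 0.3433, 0.2379]
tool_rot: [2.299, 2.141, 0.004]
wrist_force: [-0.2, -0.6, 5.3]
gripper_width: 0.0386
grasp_force: 61.1
t: 8.85
ee_pos: [0.4848, 0.3436, 0.4408]
tool_rot: [2.298, 2.14, 0.012]
wrist_force: [0.5, -0.2, 1.1]
gripper_width: 0.0856
grasp_force: 0.0
8.85 [0.4848 0.3436 0.4408] [-0.44  0.52 -0.34  1.63  0.2   1.01 -0.92] tool y -4.08 tool z [ 0.006  0.005 -1.   ]
paint_blue 0.83 [293. 176. 341. 241.] [0.4857 0.343 ] [ 0.8  1.6 -0.8 -1. ]
[.5255,-.1,.43] [-0.877  0.146  0.013]
```

```bash
python3 -m pendant '[[[0,0,0],[-0.9,0.158,0],1],[[0,0,0],[-0.9,0.158,0],1],[[0,0,0],[-0.9,0.158,0],1],[[0,0,0],[-0.9,0.158,0],1],[[0,0,0],[-0.9,0.158,0],1],[[0,0,0],[-0.9,0.158,0],1],[[0,0,0],[-0.9,0.158,0],1],[[0,0,0],[-0.9,0.158,0],1],[[0,0,0],[-0.9,0.158,0],1],[[0,0,0],[-0.9,0.158,0],1],[[0,0,0],[-0.9,0.158,0],1]]'
python3 look.py w6 paint_red paint_yellow; python3 go.py '[.5255,-.198,.231]'
```

```text
t: 10.05
ee_pos: [0.5305, -0.1138, 0.4347]
tool_rot: [-2.302, -2.134, 0.004]
wrist_force: [0.3, 0.5, 0.9]
gripper_width: 0.0851
grasp_force: 0.0
10.05 [ 0.5305 -0.1138  0.4347] [ 0.36  0.45 -0.3   1.77  0.16  0.94 -0.07] tool y -4.33 tool z [-0.004  0.    -1.   ]
paint_red 0.88 [300. 255. 343. 331.] [ 0.5263 -0.1974] [-0.5 -2.9  0.5  1.4]
paint_yellow 0.59 [299. 316. 340. 397.] [ 0.5194 -0.2662] [-0.2 -8.3  0.2  1.7]
[.5255,-.198,.231] [-0.178  0.002  0.409]
```

```bash
python3 -m pendant '[[[0,0,0],[-0.172,0.002,0],1],[[0,0,0],[-0.172,0.002,0],1],[[0,0,0],[-0.172,0.002,0.1],1],[[0,0,0],[-0.172,0.002,0.2],1],[[0,0,0],[-0.172,0.002,0.3],1],[[0,0,0],[-0.172,0.002,0.37],1],[[0,0,0],[-0.172,0.002,0.41],1],[[0,0,0],[-0.172,0.002,0.41],1],[[0,0,0],[-0.172,0.002,0.41],1]]'
python3 look.py w7 paint_red; python3 go.py '[.5255,-.198,.231]'
```

```text
t: 11.1
ee_pos: [0.5266, -0.1959, 0.232]
tool_rot: [-2.296, -2.144, -0.001]
wrist_force: [0.4, -0.2, 0.6]
gripper_width: 0.0852
grasp_force: 0.0
11.1 [ 0.5266 -0.1959  0.232 ] [ 0.43  0.76 -0.2   1.9   0.27  0.51 -0.02] tool y -3.92 tool z [ 0.     0.001 -1.   ]
[.5255,-.198,.231] [-0.003 -0.003  0.004]
```

Within 2 mm of the bottle axis, so I'll close and lift.

```bash
python3 -m pendant '[[[0,0,0],[-0.003,0,0],-1],[[0,0,0],[-0.003,0,0],-1],[[0,0,0],[-0.003,0,0],-1],[[0,0,0],[-0.003,0,0],-1],[[0,0,0],[-0.003,0,0],-1],[[0,0,0],[-0.003,0,0],-1],[[0,0,0],[-0.003,0,-0.05],-1],[[0,0,0],[-0.003,0,-0.12],-1],[[0,0,0],[-0.003,0,-0.22],-1],[[0,0,0],[-0.003,0,-0.32],-1],[[0,0,0],[-0.003,0,-0.36],-1],[[0,0,0],[-0.003,0,-0.36],-1]]' 60
python3 look.py w8; python3 go.py '[.4795,.2717,.412]'
```

```text
t: 12.4
ee_pos: [0.5267, -0.1992, 0.4155]
tool_rot: [2.294, 2.136, 0.005]
wrist_force: [-0.2, 0.6, -1.0]
gripper_width: 0.0389
grasp_force: 60.5
12.4 [ 0.5267 -0.1992  0.4155] [ 0.5   0.5  -0.29  1.75  0.17  0.91  0.07] tool y -4.09 tool z [ 0.007 -0.003 -1.   ]
[.4795,.2717,.412] [ 0.933 -0.16   0.001]
```

View pics/w8.png

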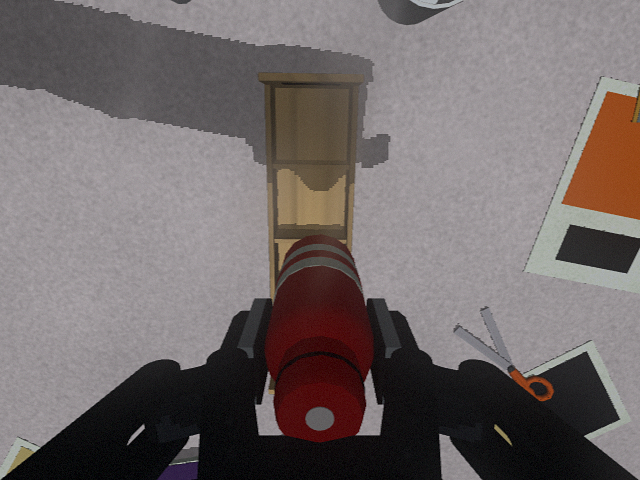

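Red is held upright (cap at 319,418), same as blue. Carrying it over its well.

```bash
python3 -m pendant '[[[0,0,0],[0.05,-0.01,0],-1],[[0,0,0],[0.13,-0.03,0],-1],[[0,0,0],[0.932,-0.161,0],-1],[[0,0,0],[0.932,-0.161,0],-1],[[0,0,0],[0.932,-0.161,0],-1],[[0,0,0],[0.932,-0.161,0],-1],[[0,0,0],[0.932,-0.161,0],-1],[[0,0,0],[0.932,-0.161,0],-1],[[0,0,0],[0.932,-0.161,0],-1],[[0,0,0],[0.932,-0.161,0],-1],[[0,0,0],[0.932,-0.161,0],-1],[[0,0,0],[0.932,-0.161,0],-1]]'
python3 -m pendant '[[[0,0,0],[0,0,0],-1],[[0,0,0],[0,0,0],-1]]'
python3 go.py '[.4795,.2717,.2375]'
```

```text
t: 13.65
ee_pos: [0.4774, 0.2733, 0.4098]
tool_rot: [-2.293, -2.145, 0.005]
wrist_force: [0.4, -1.6, -1.4]
gripper_width: 0.0384
grasp_force: 60.5
t: 13.85
ee_pos: [0.4792, 0.2693, 0.4109]
tool_rot: [2.302, 2.137, -0.004]
wrist_force: [-0.2, -0.7, -1.4]
gripper_width: 0.0386
grasp_force: 60.5
[.4795,.2717,.2375] [0.006 0.001 0.347]
```

```bash
python3 -m pendant '[[[0,0,0],[0.003,0,0.08],-1],[[0,0,0],[0.003,0,0.16],-1],[[0,0,0],[0.003,0,0.22],-1],[[0,0,0],[0.003,0,0.26],-1],[[0,0,0],[0.003,0,0.29],-1],[[0,0,0],[0.003,0,0.32],-1],[[0,0,0],[0.003,0,0.336],-1],[[0,0,0],[0.003,0,0.345],-1],[[0,0,0],[0.003,0,0.35],-1],[[0,0,0],[0.003,0,0.35],-1]]'
python3 look.py w9
```

```text
t: 14.85
ee_pos: [0.4792, 0.2727, 0.2377]
tool_rot: [2.299, 2.14, 0.001]
wrist_force: [-1.0, -0.2, 1.8]
gripper_width: 0.0385
grasp_force: 60.8
14.85 [0.4792 0.2727 0.2377] [-0.42  0.74 -0.23  1.92  0.32  0.51 -0.94] tool y -4.12 tool z [ 0.001 -0.    -1.   ]
```

View pics/w9.png

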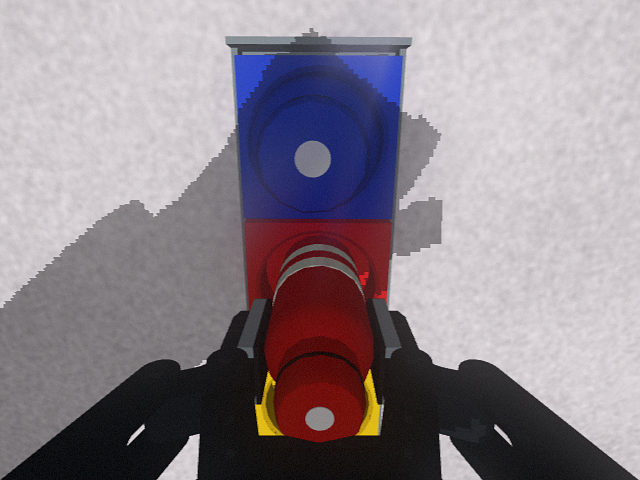

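Blue stands upright in its well (cap at 312,158), and red is centred in its own and touching the floor. Next: release, rise, and go back for yellow.

```bash
python3 -m pendant '[[[0,0,0],[0,0,0],0.2],[[0,0,0],[0,0,0],1],[[0,0,0],[0,0,0],1],[[0,0,0],[0,0,0],1],[[0,0,0],[0,0,0],1],[[0,0,0],[0,0,-0.06],1],[[0,0,0],[0,0,-0.16],1],[[0,0,0],[0,0,-0.26],1],[[0,0,0],[0,0,-0.36],1],[[0,0,0],[0,0,-0.4],1],[[0,0,0],[0,0,-0.4],1]]'
python3 -m pendant '[[[0,0,0],[-0.9,0.16,0],1],[[0,0,0],[-0.9,0.16,0],1],[[0,0,0],[-0.9,0.16,0],1],[[0,0,0],[-0.9,0.16,0],1],[[0,0,0],[-0.9,0.16,0],1],[[0,0,0],[-0.9,0.16,0],1],[[0,0,0],[-0.9,0.16,0],1],[[0,0,0],[-0.9,0.16,0],1],[[0,0,0],[-0.9,0.16,0],1],[[0,0,0],[-0.9,0.16,0],1],[[0,0,0],[-0.9,0.16,0],1],[[0,0,0],[-0.9,0.16,0],1]]'
python3 look.py w10 paint_yellow paint_green; python3 go.py '[.5198,-.267,.231]'
```

```text
t: 16.0
ee_pos: [0.4794, 0.2737, 0.4405]
tool_rot: [2.298, 2.14, 0.012]
wrist_force: [-0.3, 0.6, 0.5]
gripper_width: 0.0857
grasp_force: 0.0
t: 17.2
ee_pos: [0.5265, -0.18, 0.4358]
tool_rot: [-2.295, -2.141, 0.0]
wrist_force: [0.3, 0.1, 0.6]
gripper_width: 0.0851
grasp_force: 0.0
17.2 [ 0.5265 -0.18    0.4358] [ 0.47  0.47 -0.28  1.74  0.15  0.96  0.06] tool y -3.98 tool z [-0.002  0.002 -1.   ]
paint_yellow 0.83 [297. 256. 337. 332.] [ 0.5192 -0.2648] [-1.7 -2.9  1.7  1.5]
paint_green 0.75 [294. 324. 335. 407.] [ 0.511  -0.3432] [ 0.3 -7.3 -0.3  1.6]
[.5198,-.267,.231] [-0.176 -0.002  0.411]
```

```bash
python3 -m pendant '[[[0,0,0],[-0.174,-0.002,0],1],[[0,0,0],[-0.174,-0.002,0],1],[[0,0,0],[-0.174,-0.002,0.1],1],[[0,0,0],[-0.174,-0.002,0.2],1],[[0,0,0],[-0.174,-0.002,0.3],1],[[0,0,0],[-0.174,-0.002,0.37],1],[[0,0,0],[-0.174,-0.002,0.41],1],[[0,0,0],[-0.174,-0.002,0.41],1],[[0,0,0],[-0.174,-0.002,0.41],1]]'
python3 go.py '[.5198,-.267,.231]'
```

```text
t: 18.25
ee_pos: [0.5201, -0.2672, 0.2322]
tool_rot: [2.297, 2.143, 0.001]
wrist_force: [0.8, -0.8, 0.0]
gripper_width: 0.0853
grasp_force: 0.0
[.5198,-.267,.231] [ 0.    -0.001  0.002]
```

```bash
python3 -m pendant '[[[0,0,0],[0,0,0],-1],[[0,0,0],[0,0,0],-1],[[0,0,0],[0,0,0],-1],[[0,0,0],[0,0,0],-1],[[0,0,0],[0,0,0],-1],[[0,0,0],[0,0,0],-1],[[0,0,0],[0,0,-0.05],-1],[[0,0,0],[0,0,-0.12],-1],[[0,0,0],[0,0,-0.22],-1],[[0,0,0],[0,0,-0.32],-1],[[0,0,0],[0,0,-0.36],-1],[[0,0,0],[0,0,-0.36],-1]]' 60
python3 look.py w11; python3 go.py '[.4745,.2019,.412]'
```

```text
t: 19.45
ee_pos: [0.5202, -0.2685, 0.416]
tool_rot: [2.294, 2.136, 0.005]
wrist_force: [0.7, 0.1, -1.8]
gripper_width: 0.0383
grasp_force: 60.5
19.45 [ 0.5202 -0.2685  0.416 ] [ 0.6   0.53 -0.27  1.69  0.17  0.94  0.2 ] tool y -4.09 tool z [ 0.007 -0.004 -1.   ]
[.4745,.2019,.412] [ 0.932 -0.157  0.001]
```

View pics/w11.png

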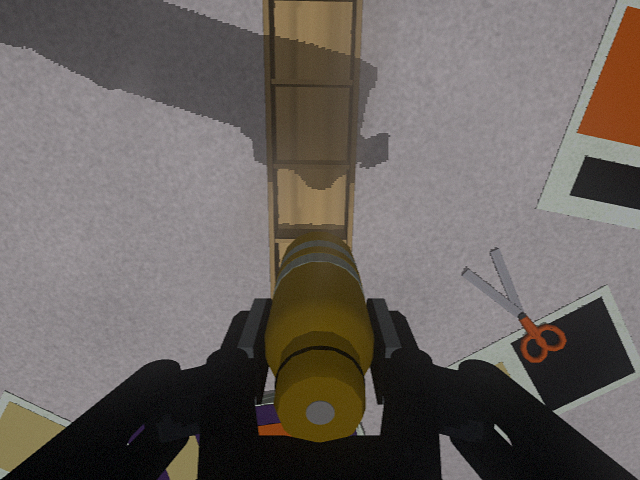

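Yellow is held upright (cap at 320,412). Carrying it to the yellow well.

```bash
python3 -m pendant '[[[0,0,0],[0.05,-0.01,0],-1],[[0,0,0],[0.13,-0.03,0],-1],[[0,0,0],[0.932,-0.158,0],-1],[[0,0,0],[0.932,-0.158,0],-1],[[0,0,0],[0.932,-0.158,0],-1],[[0,0,0],[0.932,-0.158,0],-1],[[0,0,0],[0.932,-0.158,0],-1],[[0,0,0],[0.932,-0.158,0],-1],[[0,0,0],[0.932,-0.158,0],-1],[[0,0,0],[0.932,-0.158,0],-1],[[0,0,0],[0.932,-0.158,0],-1],[[0,0,0],[0.932,-0.158,0],-1]]'
python3 -m pendant '[[[0,0,0],[0,0,0],-1],[[0,0,0],[0,0,0],-1],[[0,0,0],[0,0,0],-1]]'
python3 go.py '[.4745,.2019,.2375]'
```

```text
t: 20.7
ee_pos: [0.4727, 0.2039, 0.4102]
tool_rot: [-2.293, -2.145, 0.004]
wrist_force: [-0.1, -0.3, -1.8]
gripper_width: 0.0387
grasp_force: 60.5
t: 21.0
ee_pos: [0.4741, 0.2005, 0.4114]
tool_rot: [2.302, 2.137, -0.002]
wrist_force: [-0.8, -0.4, -0.3]
gripper_width: 0.0384
grasp_force: 60.5
[.4745,.2019,.2375] [0.003 0.001 0.348]
```

```bash
python3 -m pendant '[[[0,0,0],[0.002,0,0.08],-1],[[0,0,0],[0.002,0,0.16],-1],[[0,0,0],[0.002,0,0.22],-1],[[0,0,0],[0.002,0,0.26],-1],[[0,0,0],[0.002,0,0.29],-1],[[0,0,0],[0.002,0,0.32],-1],[[0,0,0],[0.002,0,0.336],-1],[[0,0,0],[0.002,0,0.345],-1],[[0,0,0],[0.002,0,0.35],-1],[[0,0,0],[0.002,0,0.35],-1]]'
python3 look.py w12
```

```text
t: 22.0
ee_pos: [0.4738, 0.2029, 0.2381]
tool_rot: [2.299, 2.14, 0.0]
wrist_force: [-3.2, -2.0, 7.6]
gripper_width: 0.0386
grasp_force: 61.6
22.0 [0.4738 0.2029 0.2381] [-0.32  0.71 -0.21  2.02  0.32  0.44 -0.84] tool y -4.11 tool z [ 0.001 -0.001 -1.   ]
```

View pics/w12.png

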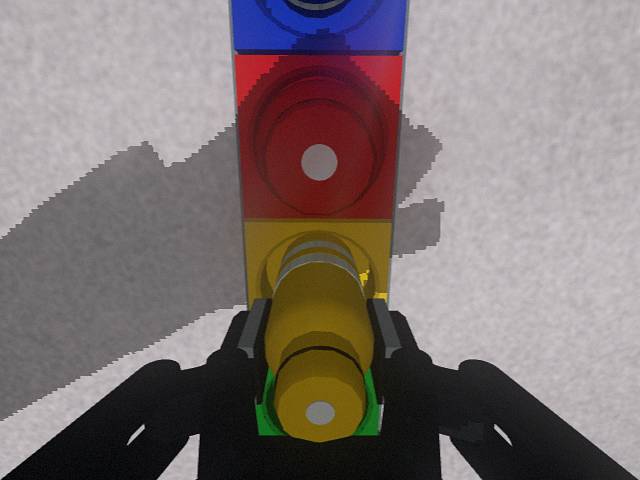

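Red stands upright in its well (cap at 319,162), and yellow is centred and on the floor of its own. Release it and go back for green.

```bash
python3 -m pendant '[[[0,0,0],[0,0,0],0.2],[[0,0,0],[0,0,0],1],[[0,0,0],[0,0,0],1],[[0,0,0],[0,0,0],1],[[0,0,0],[0,0,0],1],[[0,0,0],[0,0,-0.06],1],[[0,0,0],[0,0,-0.16],1],[[0,0,0],[0,0,-0.26],1],[[0,0,0],[0,0,-0.36],1],[[0,0,0],[0,0,-0.4],1],[[0,0,0],[0,0,-0.4],1]]'
python3 -m pendant '[[[0,0,0],[-0.9,0.146,0],1],[[0,0,0],[-0.9,0.146,0],1],[[0,0,0],[-0.9,0.146,0],1],[[0,0,0],[-0.9,0.146,0],1],[[0,0,0],[-0.9,0.146,0],1],[[0,0,0],[-0.9,0.146,0],1],[[0,0,0],[-0.9,0.146,0],1],[[0,0,0],[-0.9,0.146,0],1],[[0,0,0],[-0.9,0.146,0],1],[[0,0,0],[-0.9,0.146,0],1],[[0,0,0],[-0.9,0.146,0],1],[[0,0,0],[-0.9,0.146,0],1]]'
python3 look.py w13 paint_green; python3 go.py '[.5095,-.3405,.231]'
```

```text
t: 23.15
ee_pos: [0.4745, 0.2038, 0.4402]
tool_rot: [2.297, 2.139, 0.011]
wrist_force: [0.9, 0.6, -0.5]
gripper_width: 0.0853
grasp_force: 0.0
t: 24.35
ee_pos: [0.5146, -0.2492, 0.4355]
tool_rot: [-2.295, -2.141, -0.0]
wrist_force: [-0.5, 1.4, 0.1]
gripper_width: 0.0855
grasp_force: 0.0
24.35 [ 0.5146 -0.2492  0.4355] [ 0.57  0.49 -0.26  1.7   0.15  0.98  0.19] tool y -3.98 tool z [-0.002  0.002 -1.   ]
paint_green 0.63 [300. 260. 344. 341.] [ 0.5112 -0.3412] [ 0.2 -0.7 -0.2  0.6]
[.5095,-.3405,.231] [-0.185  0.002  0.41 ]
```

```bash
python3 -m pendant '[[[0,0,0],[-0.183,0.004,0],1],[[0,0,0],[-0.183,0.004,0],1],[[0,0,0],[-0.183,0.004,0.1],1],[[0,0,0],[-0.183,0.004,0.2],1],[[0,0,0],[-0.183,0.004,0.3],1],[[0,0,0],[-0.183,0.004,0.37],1],[[0,0,0],[-0.183,0.004,0.41],1],[[0,0,0],[-0.183,0.004,0.41],1],[[0,0,0],[-0.183,0.004,0.41],1]]'
python3 go.py '[.5095,-.3405,.231]'
```

```text
t: 25.35
ee_pos: [0.511, -0.3411, 0.2323]
tool_rot: [2.297, 2.143, 0.001]
wrist_force: [0.2, -0.8, 1.2]
gripper_width: 0.0855
grasp_force: 0.0
[.5095,-.3405,.231] [ 0.001 -0.003  0.003]
```

```bash
python3 -m pendant '[[[0,0,0],[0,0,0],-1],[[0,0,0],[0,0,0],-1],[[0,0,0],[0,0,0],-1],[[0,0,0],[0,0,0],-1],[[0,0,0],[0,0,0],-1],[[0,0,0],[0,0,0],-1],[[0,0,0],[0,0,-0.05],-1],[[0,0,0],[0,0,-0.12],-1],[[0,0,0],[0,0,-0.22],-1],[[0,0,0],[0,0,-0.32],-1],[[0,0,0],[0,0,-0.36],-1],[[0,0,0],[0,0,-0.36],-1]]' 60
python3 look.py w14; python3 go.py '[.4695,.1321,.412]'
```

```text
t: 26.55
ee_pos: [0.5109, -0.3426, 0.416]
tool_rot: [2.294, 2.135, 0.003]
wrist_force: [-0.1, -1.3, -1.5]
gripper_width: 0.0384
grasp_force: 60.6
26.55 [ 0.5109 -0.3426  0.416 ] [ 0.7   0.57 -0.25  1.61  0.16  0.98  0.33] tool y -4.09 tool z [ 0.007 -0.004 -1.   ]
[.4695,.1321,.412] [ 0.941 -0.149  0.001]
```

View pics/w14.png

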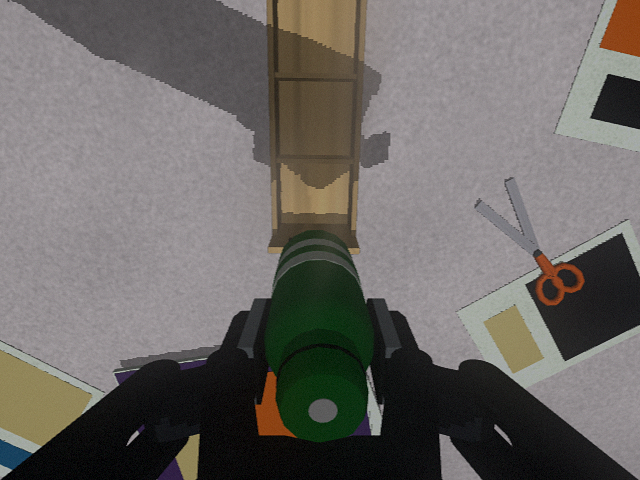

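Green is held upright (cap at 322,410). Carrying it to the green well.

```bash
python3 -m pendant '[[[0,0,0],[0.05,-0.01,0],-1],[[0,0,0],[0.13,-0.03,0],-1],[[0,0,0],[0.941,-0.15,0],-1],[[0,0,0],[0.941,-0.15,0],-1],[[0,0,0],[0.941,-0.15,0],-1],[[0,0,0],[0.941,-0.15,0],-1],[[0,0,0],[0.941,-0.15,0],-1],[[0,0,0],[0.941,-0.15,0],-1],[[0,0,0],[0.941,-0.15,0],-1],[[0,0,0],[0.941,-0.15,0],-1],[[0,0,0],[0.941,-0.15,0],-1],[[0,0,0],[0.941,-0.15,0],-1]]'
python3 -m pendant '[[[0,0,0],[0,0,0],-1],[[0,0,0],[0,0,0],-1],[[0,0,0],[0,0,0],-1]]'
python3 go.py '[.4695,.1321,.2375]'
```

```text
t: 27.8
ee_pos: [0.4677, 0.1345, 0.4102]
tool_rot: [-2.292, -2.146, 0.004]
wrist_force: [0.0, -0.5, -1.5]
gripper_width: 0.0387
grasp_force: 60.5
t: 28.1
ee_pos: [0.469, 0.1306, 0.4114]
tool_rot: [2.302, 2.137, -0.002]
wrist_force: [-0.5, -0.5, -2.5]
gripper_width: 0.0387
grasp_force: 60.5
[.4695,.1321,.2375] [0.003 0.001 0.348]
```

```bash
python3 -m pendant '[[[0,0,0],[0.002,0,0.08],-1],[[0,0,0],[0.002,0,0.16],-1],[[0,0,0],[0.002,0,0.22],-1],[[0,0,0],[0.002,0,0.26],-1],[[0,0,0],[0.002,0,0.29],-1],[[0,0,0],[0.002,0,0.32],-1],[[0,0,0],[0.002,0,0.336],-1],[[0,0,0],[0.002,0,0.345],-1],[[0,0,0],[0.002,0,0.35],-1],[[0,0,0],[0.002,0,0.35],-1]]'
python3 look.py w15
```

```text
t: 29.1
ee_pos: [0.4688, 0.1331, 0.2381]
tool_rot: [2.299, 2.14, 0.0]
wrist_force: [-1.8, -1.0, 6.9]
gripper_width: 0.0385
grasp_force: 61.5
29.1 [0.4688 0.1331 0.2381] [-0.21  0.68 -0.18  2.1   0.31  0.39 -0.72] tool y -4.1 tool z [ 0.001 -0.001 -1.   ]
```

View pics/w15.png

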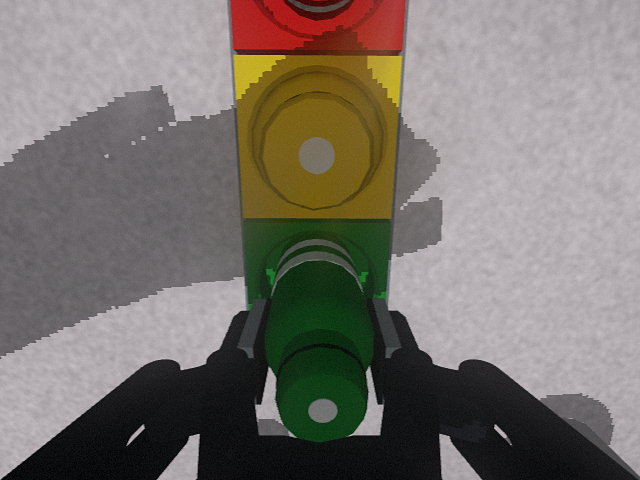

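Yellow stands upright in its well (cap at 317,155), and green is centred and on the floor. Release, rise, and check everything from the fixed cameras.

```bash
python3 -m pendant '[[[0,0,0],[0,0,0],0.2],[[0,0,0],[0,0,0],1],[[0,0,0],[0,0,0],1],[[0,0,0],[0,0,0],1],[[0,0,0],[0,0,0],1],[[0,0,0],[0,0,-0.06],1],[[0,0,0],[0,0,-0.16],1],[[0,0,0],[0,0,-0.26],1],[[0,0,0],[0,0,-0.36],1],[[0,0,0],[0,0,-0.4],1],[[0,0,0],[-0.1,0,-0.4],1],[[0,0,0],[-0.1,0,-0.4],1]]'
python3 look.py w16; python3 - <<'E'
from h import *
p=cams.get_image("scene");cv2.imwrite("pics/s2.png",p["img"][:,:,::-1]);pr=cam(p)
for lab,mod,z in [(f"paint_{c}",BOT,.011) for c in C]+[("cup",CUP,0),("glue_stick",GLUE,0)]:
    for d in finder.masks_of(p,lab)[:1]:
        x,r=fit(pr,mod,z,np.array(d["bbox"],float),[.45,.2]);print(lab,round(d["p"],2),x.round(4),r.round(1))
E
```

```text
t: 30.35
ee_pos: [0.465, 0.0778, 0.4372]
tool_rot: [2.305, 2.129, -0.005]
wrist_force: [-0.5, -0.4, -0.9]
gripper_width: 0.0852
grasp_force: 0.0
30.35 [0.465  0.0778 0.4372] [ 0.02  0.35 -0.33  1.95  0.15  0.87 -0.47] tool y -4.54 tool z [ 0.    -0.005 -1.   ]
paint_red 0.66 [0.4669 0.2744] [-0.4 -3.5  0.3  1.8]
paint_yellow 0.68 [0.4607 0.2107] [ 0.1 -1.6 -0.1  1.3]
paint_blue 0.84 [0.4667 0.3478] [-1.1 -5.   1.   1.7]
paint_green 0.61 [0.4519 0.1386] [-3.  -0.7  2.1  0.6]
cup 0.71 [ 0.6222 -0.02  ] [ 1.4  2.  -1.5 -1.1]
glue_stick 0.84 [ 0.4314 -0.0028] [-1.4 -0.7  1.2  0.6]
```

View pics/s2.png

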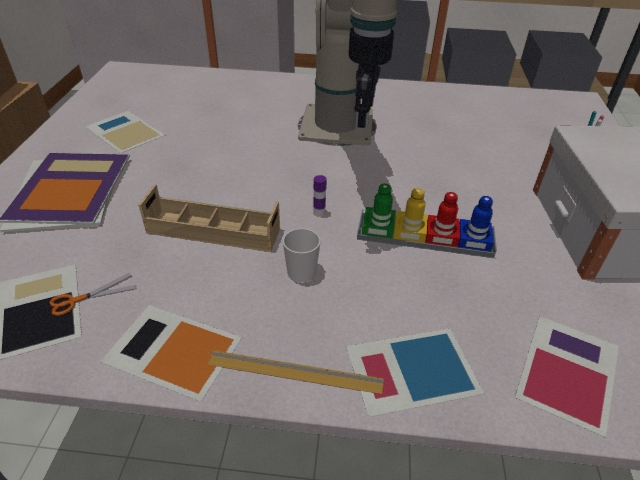

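All four bottles stand upright in their own holders (about 382–482, 185–245), and the cup (302,256) and glue stick (320,195) haven't moved. Handing in.

```bash
python3 -c "
from cell import bot
print(bot.job_done())"
```

```text
the job is handed in; nothing more can be done
None
```

All four paint bottles were set down upright in the holders of their own colour, the cup and glue stick stayed where they were, and I handed the job in at about 30 s; no verdict came back.

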